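# Drive home the recessed cap screw of a slotted link bar

### The arm

A 6-joint arm with a two-finger parallel gripper is mounted at the origin on the work surface. World frame = base frame: x ahead of the robot, y to its left, z up, the work surface at z = 0. Lengths are in m, angles in rad, forces in N, time in s.
With the tool pointing down it reaches from about 0.375 to 0.9 m from the base axis. Payload 3.1 kg.
Tool frame: the origin (TCP) lies where the fingers leave the gripper's body, on its centre line; the fingertips stand 73 mm ahead of it and the grasp point (between the pads) lies 54 mm ahead of it; z points along the fingers, y is the line along which they close (so a half turn about z gives the same grasp; the last joint's range is limited). The gripper opens to 85 mm and grips with 20 to 120 N. Pads are 22 mm wide; open, the fingers measure 114 mm over their backs; the gripper's body (76 mm by 85 mm) begins 54 mm behind the grasp point. The pads swing forward as they close: fully open they stand 13 mm farther back than shut.
Start: joints at [-0.178, 0.527, 1.433, -0, 1.181, -0.178], TCP at [0.625, 0, 0.304] pointing down, gripper open.
Joint ranges: [-3.08, 3.08], [-0.75, 2.2], [0.22, 2.44], [-1.43, 4.57], [0, 2.65], [-2.85, 2.85]. Speed limits (rad/s): [2.79, 2.79, 3.14, 3.14, 3.14, 3.14].

### API

Orientations are given as a unit quaternion [x, y, z, w].
In Python, from station import manip gives the robot as it stands.
- The arm moves only by the tool step_arm, never from a script. Its argument "moves" is one flat list of numbers, 5 for each row, row after row: the opening, from 0 (shut) to 1 (fully open), then the shift along the world's x, y, z scaled (see below), then the turn about the world's z scaled (see below). In form: [fingers, x, y, z, yaw, fingers, x, y, z, yaw, ...]. A call has 1 to 12 rows; each row is the pose to reach, as a shift and turn from the pose commanded when the call began, turning the shorter way round; what a row does not reach only later rows make up. The controller multiplies each number of a shift by 200 mm and each number of a turn by pi rad. A row lasts 1/8 s, in which the tool goes at most 62.5 mm and 10.7 degrees, less where a joint would pass 70% of its speed; a pose out of reach is approached as far as the arm can. A call with a number of a shift or a turn outside -1 to 1 is refused whole. A call with a gripper value outside its range is refused whole. The fingers move at their own pace and stop on an object; "grip_force" is the grip in N (left out, the last holds). Time passes only in rows, so rows that repeat a pose let the fingers close. It gives the time, the measured TCP pose, the force, the opening and the grip force at its end, in the units of the state.
- manip.sense(): the state, without advancing time (a new reading comes with each control period).
- manip.snapshot(name): name is "scene" or "side" or "wrist"; returns a dict with "color" (420x560x3 uint8, blue, green, red), "z_map" (420x560 float32, m along the optical axis (not along the pixel's ray), 0 where there is no reading), "fovy" (degrees; the focal length in pixels is half the picture's height over the tangent of half this angle, whatever the lens; pixels are square), "cx", "cy" (the principal point, pixels), "k1" (the pictures are not rectified: a ray, as slopes to the right and down, at radius r is drawn at 1 + k1 r^2 times it, then the intrinsics apply), "R" (3x3) and "t" (3): a world point X has camera coordinates R X + t; the wrist camera has in their place "mount" (4x4, takes a point from camera to tool coordinates, whose origin is the TCP and whose axes are the flange's). Camera axes: x right, y down, z forward; pixel columns grow to the right and rows downward; lengths in m; the calibration is good to about 2 mm. A picture is of the moment at which its call begins: read the wrist's pose just before it.
- manip.sign_off(): hands the job in; it is judged then, once.
The state is a dict: "t": time; "q": joint angles; "qd": joint speeds; "tau": joint torques, N m; "tcp_pos": TCP position; "tool_rot": TCP orientation; "force": force on the tool from outside, world axes, zero at the start; "ft_torque": the same for the moment, N m; "finger_gap": opening from 0.0 (shut) to 1.0 (fully open); "gripper_force": force on a finger pad.
Only numpy, scipy, OpenCV 4.12 (cv2) and the standard library are available. Lean on these libraries where they do the work, as an engineer would, in place of code of your own. Each camera call takes 0.05 s, during which the arm holds its last target. There are 200 camera calls.

### The job

Take the thick hex driver out of the wooden rack, feel for the socket of the cap screw that sits down in the link bar's long slot, and turn the screw clockwise, a quarter turn at a time, until you feel it come home on its spring washer. Then stand the driver back in its hole in the rack. Use only light force on the driver, never straining the screw once it is home, and leave the other things on the bench where they are.

Things in the scene. Friction and masses are not known exactly. Their poses are not given: they have to be found in the camera images.
- key: The thick hex driver, loose, 145 mm tall, about 300 g: steel hex shank 16.4 mm across flats, 100 mm long, under a black square handle 34 x 34 mm, 45 mm tall. Origin: centre of the tip face; z up the shank; handle from z = 100 to 145 mm, its flats face +-x and +-y. Two shank flats face +-x. The last 4 mm of the tip taper to a round of 11.5 mm.
- link: Aluminium link bar 60 x 240 x 34 mm (long way y) on a steel base plate 150 x 300 x 12 mm, all fixed to the bench. Origin: centre of the plate's underside; z up; the bar's top is at z = 46 mm. A hex-head bolt near the bar's -y end is tight already and stands 12.5 mm over the bar.
- slot (a point): Centre of the long counterbored slot, at the height of the bar's top, axes as link. Slot 32 mm across (x), 46 mm long (y), rounded ends, 24 mm deep. In it a black cap screw, head 30 mm across and 20 mm tall, lies on the slot's middle line but up to 6 mm either way along it (not measured); it does not shift. Hex socket 17 mm across flats, 11 mm deep, turned at any angle (not measured).
- screw (a joint): The cap screw's turn in rad, growing clockwise seen from above; starts between 0 and 0.6 and stays where left. Thread drags with 0.08 N m or less. Home at 3.8: the spring washer takes hold and torque climbs from 0.1 by about 0.8 N m per rad of driver; past 0.3 N m strains it. Lead 2 mm a turn: head's top 4 mm under the bar's top when home, up to 1.2 mm higher before. Not the hexagon's angle.
- rack: Wooden driver rack 60 x 170 x 60 mm, fixed, long way y, with a square hole for each of two drivers. Origin: centre of its underside; z up.
- hole_a (a point): Mouth of the rack's -y hole, at the rack's top (60 mm up): 22 x 22 mm with a 2 mm chamfer, 54 mm deep, so a driver stands with its tip 6 mm above the bench. The thick driver starts in one of the two holes, the thin one in the other.
- hole_b (a point): Mouth of the rack's +y hole, the same.
- small_key: The thin hex driver beside it, not needed, loose: shank 12 mm across flats, square handle 24 mm, 112 mm tall, so its top is 118 mm above the bench. Origin: centre of its tip.
- spare_screw: Loose cap screw standing on its 30 mm head on the bench, 60 mm tall; not needed. Origin under its centre.
- nut: Loose hex nut 30 mm across, 16 mm tall, lying on the steel base plate beside the bar; not needed. Origin under its centre.
- washer: Loose washer 37 mm across, 4 mm thick, lying on the steel base plate beside the bar; not needed. Origin under its centre.
- strap_a: Drilled flat bar 40 x 200 x 10 mm, loose, lying beyond the work with another upon it; not needed. Origin under its centre.
- thread_glue: White bottle of thread glue, 44 mm across, 140 mm tall, loose; not needed. Origin under its centre.
- drill: Cordless drill standing on its battery, about 215 mm tall, loose, 1.5 kg; not needed. Origin under its centre.
- strap_b: Second such flat bar, lying on the first; not needed. Origin under its centre.

How it is judged:
On the way, in this order (a step that is already met when the one before it is completed fails the run):
1. the thick driver's hexagon is seated well down in the screw's socket (z of key in the frame of link below 0.0365 m and horizontal distance between key and slot below 0.009 m), for 0.2 s.
2. the screw is turned home with the driver in its socket (all of step 1 and value of joint screw above 3.6 rad), for 0.1 s.
At the end, for the whole second after the job is handed in: The screw is turned home to within 0.2 rad of its seat; the thick driver stands upright (within 8 degrees) and at rest in its own hole of the rack, tip less than 12 mm above the bench, and the fingers have let go of it (value of joint screw above 3.6 rad and (horizontal distance between key and hole_a below 0.01 m or horizontal distance between key and hole_b below 0.01 m) and height (world z) of key below 0.012 m and angle between key's own z axis and vertical below 0.14 rad and linear speed of key below 0.02 m/s and contact force between key and the fingers below 0.5 N); the robot touches nothing.
It fails at once if the driver is pressed or wrenched against the screw or the bar with over 80 N of contact force, summed over the flats (about 0.3 N m of torque) (contact force between key and link above 80 N).
It fails at once if another thing on the bench is shifted by over 20 mm (distance of any of small_key, spare_screw, nut, washer, strap_a, thread_glue, drill, strap_b from where it was at the start of the episode above 0.02 m).
It also fails if it takes over 72 s, if anything falls off the work surface, if the arm or the gripper's body presses on something with over 40 N, if the wrist force passes 120 N, or if a joint passes its speed limit or range.

## Working session

There is one attempt and no reset: what is moved stays moved. The work goes in short steps, Python scripts to look and compute and a tool call to move; the robot and the scene stay as the last step left them, time stands still between calls to the robot, and variables do not carry over. Pictures are saved under pics/ and viewed, at most 10 in all, crops included, and the job is handed in when it is done.

Besides the shell and the picture viewer there is one more tool, called after "Call:" as a command line: name --argument value ..., lists and objects as JSON in quotes. step_arm: Moves the arm, as the interface text tells. Its arguments: {"type":"object","properties":{"moves":{"type":"array","items":{"type":"number"}},"grip_force":{"type":"number"}},"required":["moves"]}

```bash
mkdir -p pics; ls; cat > h.py <<'E'
import numpy as np, cv2
from station import manip
from scipy.spatial.transform import Rotation as Ro
def cam(s,st=None):
    f=s["color"].shape[0]/2/np.tan(np.radians(s["fovy"])/2)
    if "R" in s: R,t=np.array(s["R"]),np.array(s["t"])
    else:
        M=np.array(s["mount"]); T=np.eye(4); T[:3,:3]=Ro.from_quat(st["tool_rot"]).as_matrix(); T[:3,3]=st["tcp_pos"]
        W=np.linalg.inv(T@M); R,t=W[:3,:3],W[:3,3]
    return f,R,t
def rays(s,uv):
    f=s["color"].shape[0]/2/np.tan(np.radians(s["fovy"])/2)
    d=(np.asarray(uv,float).reshape(-1,2)-[s["cx"],s["cy"]])/f
    r=d.copy()
    for _ in range(20): r=d/(1+s["k1"]*(r**2).sum(1,keepdims=True))
    return np.c_[r,np.ones(len(r))]
def plane(s,st,uv,z):
    f,R,t=cam(s,st); c=-R.T@t; d=rays(s,uv)@R
    return c+d*((z-c[2])/d[:,2])[:,None]
def cloud(s,st=None):
    h,w=s["z_map"].shape; v,u=np.mgrid[:h,:w]; f,R,t=cam(s,st)
    r=rays(s,np.c_[u.ravel(),v.ravel()])*s["z_map"].reshape(-1,1)
    return ((r-t)@R).reshape(h,w,3)
E
python3 - <<'E'
from h import *
st=manip.sense(); print(st)
for n in("scene","side","wrist"):
    s=manip.snapshot(n); cv2.imwrite(f"pics/{n}0.png",s["color"]); np.save(f"/tmp/{n}0.npy",dict(s,st=st),allow_pickle=True)
    f,R,t=cam(s,st); print(n,f,s["k1"],-R.T@t,(s["z_map"]>0).mean())
E
```

```text
pics
{'t': 0.0, 'q': array([-1.78544630e-01,  5.28495228e-01,  1.43390013e+00, -2.35156078e-05,
        1.18139623e+00, -1.78487577e-01]), 'qd': array([-0.00227373,  0.00093705, -0.00056239,  0.00013509,  0.00088521,
        0.00056077]), 'tau': array([ 2.50220628e-04, -4.42344439e+01, -1.78024775e+01, -2.06930472e-04,
        8.36740597e-03,  2.24214921e-05]), 'tcp_pos': array([6.24441091e-01, 9.74802155e-05, 3.02916280e-01]), 'tool_rot': array([ 7.07123360e-01,  7.07089347e-01, -6.35967351e-04, -8.96934929e-04]), 'force': array([-0.2686763 , -0.24184313,  0.80483499]), 'ft_torque': array([-0.03945626, -0.05783383, -0.0132263 ]), 'gripper_force': 0.0, 'finger_gap': 1.0002467015968983}
scene 525.8435888176606 0.06669658968688287 [1.13128293 0.5703225  0.95397676] 0.9960544217687075
side 423.94135249356987 0.037428072781965395 [ 0.24836309 -0.54449367  0.56612698] 0.9959396258503401
wrist 359.9437246695991 -0.07153403938447124 [0.62519771 0.08005804 0.37224703] 0.9956760204081633
```

View pics/scene0.png

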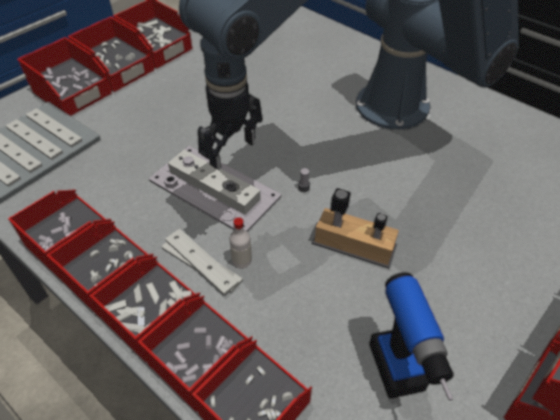

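View pics/wrist0.png

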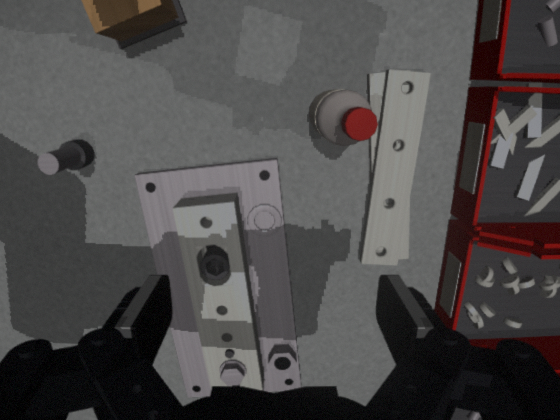

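View pics/side0.png

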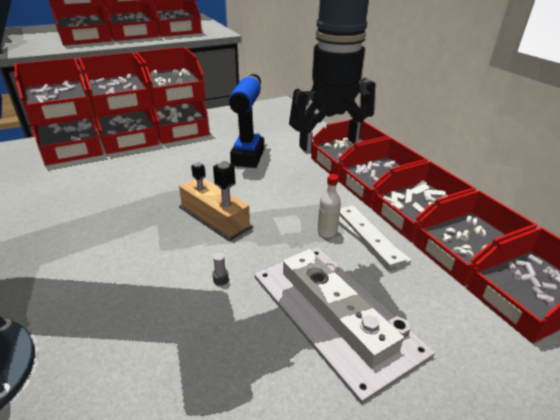

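The scene picture shows the thick driver at (340,200) and the thin one at (380,222) in the rack. The slot is at (232,186). In the wrist picture the slot is at (214,264), bolt at (233,372). The side picture agrees.

```bash
python3 - <<'E'
from h import *
def rect(P,n):
    if len(P)<10: print(n,len(P));return
    (c,sz,a)=cv2.minAreaRect((P[:,:2]*1000).astype(np.float32)); print(n,len(P),np.round(c,1),np.round(sz,1),round(a,1),'zmed',np.median(P[:,2]).round(4))
for n in("scene","side","wrist"):
    s=np.load(f"/tmp/{n}0.npy",allow_pickle=True).item(); X=cloud(s,s["st"]); C=s["color"].astype(int); hsv=cv2.cvtColor(s["color"],cv2.COLOR_BGR2HSV)
    wood=(hsv[...,0]>8)&(hsv[...,0]<25)&(hsv[...,1]>90)
    reg=(X[...,0]>.3)&(X[...,0]<.95)&(abs(X[...,1])<.45)
    def comp(m,nm,k=1,minn=20):
        nn,l,stt,_=cv2.connectedComponentsWithStats(m.astype(np.uint8))
        for i in range(1,nn):
            if stt[i,4]>minn: rect(X[l==i],n+' '+nm+str(np.round(stt[i,:2])))
    comp(wood&reg&(abs(X[...,2]-.06)<.004),'rack')
    if n!='wrist': comp(reg&(abs(X[...,2]-.151)<.005)&(hsv[...,2]<90)&(X[...,1]>.1),'top')
    comp(reg&(abs(X[...,2]-.118)<.005)&(hsv[...,2]<90)&(X[...,1]>.1),'smalltop')
    comp(reg&(abs(X[...,2]-.046)<.004)&~wood,'bar',minn=200)
    comp(reg&(abs(X[...,2]-.012)<.003)&~wood,'plate',minn=800)
    d=reg&(X[...,2]<.045)&(X[...,2]>.02)&(hsv[...,2]<70)&~wood
    comp(d,'dark')
E
```

```text
scene rack[317 209] 1365 [479.9 219. ] [ 62.4 169.8] 19.4 zmed 0.06
scene top[332 188] 131 [495.4 177.1] [33.  32.5] 19.0 zmed 0.1506
scene smalltop[331 207] 50 [505.8 184.5] [15.7 34.9] 43.8 zmed 0.1173
scene smalltop[374 213] 64 [465.9 261.1] [22.7 22.5] 9.8 zmed 0.1169
scene smalltop[393 324] 49 [667.3 432.1] [35.1  8.7] 68.0 zmed 0.118
scene bar[168 150] 1585 [ 570.4 -143.6] [ 65.  243.1] 6.0 zmed 0.0462
scene bar[ 26 195] 649 [ 885.  -288.5] [ 88.  130.3] 89.5 zmed 0.0452
scene bar[ 64 227] 588 [ 884.1 -133.5] [129.3 114.2] 0.4 zmed 0.0446
scene bar[106 262] 682 [884.    2.8] [134.1 100.6] 1.9 zmed 0.0452
scene bar[158 279] 351 [854.3  28.2] [64.6 79.9] 80.2 zmed 0.0458
scene bar[159 301] 282 [849.6 126.6] [ 82.5 162.3] 43.9 zmed 0.0464
scene bar[372 330] 226 [672.7 414.7] [87.4 34.7] 30.4 zmed 0.0445
scene bar[169 342] 389 [932.4 160.8] [77.6 46.4] 65.7 zmed 0.0455
scene bar[255 346] 208 [825.5 299. ] [ 11.5 120.3] 0.6 zmed 0.0468
scene plate[149 163] 2080 [ 570.  -142.5] [153.2 301.5] 6.6 zmed 0.0124
scene dark[226 183] 68 [562.4 -89.6] [27.2 23.3] 39.6 zmed 0.0401
scene dark[
[... 2399 characters left out ...]
.6] 89.8 zmed 0.0394
wrist dark[ 58 144] 313 [424.3  20.3] [24.5 13.4] 88.7 zmed 0.0319
wrist dark[176 195] 813 [ 596.8 -132.5] [ 57.2 246.5] 19.9 zmed 0.0304
wrist dark[201 218] 69 [555.9 -45.4] [3.  9.8] 59.5 zmed 0.0328
wrist dark[456 241] 6707 [ 889.7 -124.8] [123.3 120.7] 89.9 zmed 0.0395
wrist dark[197 245] 1035 [563.8 -90. ] [32.3 42.3] 8.2 zmed 0.0395
wrist dark[217 306] 63 [ 568.  -144.9] [ 3.2 10.3] 69.4 zmed 0.0377
wrist dark[222 333] 76 [ 572.9 -178.9] [ 5.2 11.4] 79.5 zmed 0.039
wrist dark[268 348] 104 [ 634.8 -217.7] [33.8 15.7] 0.7 zmed 0.0231
wrist dark[274 357] 171 [ 635. -226.] [19.6 18.8] 43.7 zmed 0.0275
wrist dark[451 407] 199 [ 863.1 -301. ] [21.5 24.4] 87.2 zmed 0.0395
```

Call:
step_arm --moves '[1,-0.1,-0.3,-0.1,0,1,-0.2,-0.6,-0.3,0,1,-0.3,-0.85,-0.5,0,1,-0.3,-0.85,-0.65,0,1,-0.3,-0.85,-0.65,0]'

```text
t: 0.78
tcp_pos: [0.5625, -0.1703, 0.1708]
tool_rot: [0.708, 0.706, -0.001, -0.004]
force: [-0.2, 0.9, 0.7]
finger_gap: 0.997
gripper_force: 0.0
```

```bash
python3 - <<'E'
from h import *
st=manip.sense(); s=manip.snapshot("wrist"); np.save("/tmp/w1.npy",dict(s,st=st),allow_pickle=True)
print(st["t"],st["tcp_pos"],st["tool_rot"],st["force"],st["ft_torque"],st["q"])
X=cloud(s,st); f,R,t=cam(s,st)
c=R@np.array([.564,-.09,.046])+t; u,v=(c[:2]/c[2]*f+[s["cx"],s["cy"]]).astype(int); print(u,v)
cr=s["color"][v-75:v+75,u-75:u+75]; Z=X[v-75:v+75,u-75:u+75,2]
a=cv2.resize(np.clip(cr*3.0,0,255).astype(np.uint8),(400,400),interpolation=0)
b=cv2.applyColorMap(cv2.resize((np.clip((Z-.015)/.035,0,1)*255).astype(np.uint8),(400,400),interpolation=0),cv2.COLORMAP_JET)
cv2.imwrite("pics/slot1.png",np.hstack([a,b]))
E
```

```text
0.775 [ 0.56249525 -0.17032298  0.17077279] [ 0.70815123  0.70604822 -0.00123349 -0.00402862] [-0.16611561  0.91197713  0.73820227] [ 0.04305522 -0.02681299 -0.02203428] [-4.84049143e-01  6.58965904e-01  1.63256583e+00  6.36445345e-05
  8.58487257e-01 -4.81116809e-01]
276 91
```

View pics/slot1.png

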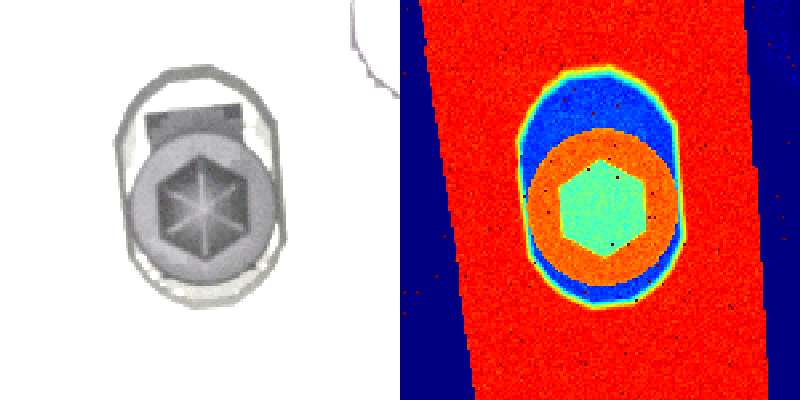

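The picture shows the socket clearly: hex centred near crop (203,208), with vertices up and down in the image. The depth half shows head, socket and slot outlines.

```bash
cat > /tmp/m.py <<'E'
from h import *
s=np.load("/tmp/w1.npy",allow_pickle=True).item(); st=s["st"]; X=cloud(s,st)
r=(abs(X[...,0]-.564)<.05)&(abs(X[...,1]+.09)<.05); z=X[...,2]
bar=np.median(z[r&(abs(z-.046)<.002)]);print("bar z",bar)
h=z-bar+.046
def big(m):
    n,l,a,c=cv2.connectedComponentsWithStats(cv2.medianBlur(m.astype(np.uint8),3)); i=1+np.argmax(a[1:,4]); return l==i
hex_=big(r&(h>.024)&(h<.037)&(np.hypot(X[...,0]-.564,X[...,1]+.1)<.02))
head=big(r&(h>.0385)&(h<.0445)); nb=r&(h<.0445)
print(hex_.sum(),np.median(h[hex_]),np.median(h[head]))
for n,m,zz in(("hex",hex_,np.median(z[head])),("head",head,np.median(z[head])),("slot",big(nb),bar)):
    c=max(cv2.findContours(m.astype(np.uint8),cv2.RETR_EXTERNAL,cv2.CHAIN_APPROX_NONE)[0],key=len).reshape(-1,2)
    P=plane(s,st,c,zz)[:,:2]*1000; p=P.astype(np.float32)
    print(n,"rect",cv2.minAreaRect(p),"circ",cv2.minEnclosingCircle(p))
    if n=="hex":
        o=cv2.moments(p.reshape(-1,1,2)); cc=np.array([o["m10"],o["m01"]])/o["m00"]; d=P-cc; th=np.arctan2(d[:,1],d[:,0]); rr=np.hypot(*d.T)
        k=rr.max()*.93; print("centroid",cc,"vertex angle mod60",np.degrees(np.angle(np.sum((rr-rr.mean())*np.exp(6j*th)))/6), np.sort(rr)[[5,-5]])
E
python3 /tmp/m.py
```

```text
bar z 0.04530605331740964
864 0.032064817138732354 0.042863761440605976
hex rect ((563.9595947265625, -90.79037475585938), (17.87645721435547, 16.44817543029785), 89.9305191040039) circ ((563.9371948242188, -90.77969360351562), 9.06135368347168)
centroid [563.91685666 -90.86136836] vertex angle mod60 -25.52527786683463 [7.8929897 9.0409977]
head rect ((563.8021240234375, -90.86089324951172), (29.41807746887207, 29.79677391052246), 46.684478759765625) circ ((563.5861206054688, -90.74304962158203), 15.240046501159668)
slot rect ((563.5359497070312, -87.28575134277344), (32.143856048583984, 45.788307189941406), 6.305394649505615) circ ((563.3751831054688, -87.28099060058594), 23.193029403686523)
```

Call:
step_arm --moves '[1,0,0.1,0.2,0.05,1,0,0.3,0.4,0.1,1,0,0.5,0.4,0.15,1,0,0.7,0.4,0.2,1,0,0.85,0.4,0.25,1,0,1,0.4,0.3]'

```text
t: 1.58
tcp_pos: [0.5657, 0.0329, 0.2567]
tool_rot: [0.305, 0.952, 0.001, 0.002]
force: [0.4, -0.0, 0.5]
finger_gap: 0.997
gripper_force: 0.0
```

Call:
step_arm --moves '[1,0,0.15,0,0.055,1,0.03,0.3,0,0.11,1,0.03,0.45,0,0.165,1,0.03,0.6,0,0.22,1,0.03,0.75,0,0.275,1,0.03,0.85,0,0.305,1,0.03,0.85,0,0.305]'

```text
t: 2.45
tcp_pos: [0.5709, 0.2029, 0.2562]
tool_rot: [-0.166, 0.986, 0.0, 0.002]
force: [-0.5, -1.1, 0.1]
finger_gap: 1.005
gripper_force: 0.0
```

```bash
python3 - <<'E'
from h import *
st=manip.sense(); s=manip.snapshot("wrist"); np.save("/tmp/w2.npy",dict(s,st=st),allow_pickle=True)
cv2.imwrite("pics/w2.png",s["color"])
print(st["t"],st["tcp_pos"],Ro.from_quat(st["tool_rot"]).as_matrix().round(4),st["q"])
X=cloud(s,st); z=X[...,2]
def rect(m,n):
    nn,l,a,c=cv2.connectedComponentsWithStats(cv2.medianBlur(m.astype(np.uint8),3)); i=1+np.argmax(a[1:,4]); P=X[l==i]
    print(n,len(P),cv2.minAreaRect((P[:,:2]*1000).astype(np.float32)),np.median(P[:,2]))
near=np.hypot(X[...,0]-.494,X[...,1]-.175)<.04
rect(near&(abs(z-.151)<.004),"top"); rect(near&(abs(z-.06)<.004),"racktop"); 
n2=np.hypot(X[...,0]-.463,X[...,1]-.256)<.03
rect(n2&(abs(z-.118)<.004),"small")
m=(abs(z-.06)<.004)&(np.hypot(X[...,0]-.48,X[...,1]-.218)<.12); rect(m,"rack all")
E
cat >> /tmp/m.py <<'E'
    if n=="hex":
        from scipy.optimize import least_squares
        def f(p):
            d=P-p[:2]; th=np.arctan2(d[:,1],d[:,0])-p[2]; w=np.mod(th,np.pi/3)-np.pi/6
            return np.hypot(*d.T)*np.cos(w)-p[3]
        for a0 in(.4,.6,.8): q=least_squares(f,[*cc,a0,8],loss="soft_l1",f_scale=.2); print("fit",q.x[:2],np.degrees(q.x[2])%60,q.x[3],q.cost)
E
python3 /tmp/m.py | grep fit
```

```text
2.45 [0.57092735 0.20288903 0.25618006] [[-9.450e-01 -3.272e-01  3.800e-03]
 [-3.272e-01  9.450e-01  8.000e-04]
 [-3.800e-03 -4.000e-04 -1.000e+00]] [ 1.57117431e-01  5.57098884e-01  1.53145989e+00  2.87724253e-04
  1.04918133e+00 -1.74712990e+00]
top 5111 ((493.7756652832031, 176.50027465820312), (33.6334114074707, 33.66684341430664), 17.365995407104492) 0.1506145713970297
racktop 3707 ((493.93707275390625, 175.70509338378906), (60.12932586669922, 78.3681869506836), 19.060699462890625) 0.05930062218997487
small 1668 ((473.0584411621094, 223.68582153320312), (23.931354522705078, 100.73844146728516), 13.640316009521484) 0.11748344649710821
rack all 12910 ((473.8060302734375, 232.49847412109375), (60.453922271728516, 199.0523681640625), 19.48362922668457) 0.05924864147532619
fit [563.9193647  -90.85358966] 34.44408216880096 7.9785454367588295 0.7713220633771992
fit [563.9193647  -90.85358966] 34.44408219053654 7.978545436758432 0.7713220633772015
fit [563.9193647  -90.85358966] 34.44408190351521 7.978545436757029 0.7713220633772058
```

View pics/w2.png

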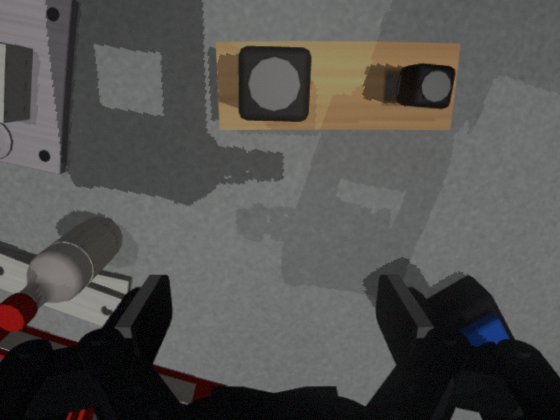

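The picture shows the thick handle at (275,84) and the thin one at (435,86), with room for the fingers on both sides.

Call:
step_arm --moves '[1,-0.2,-0.07,0,-0.008,1,-0.386,-0.132,0,-0.008,1,-0.386,-0.132,0,-0.008,1,-0.386,-0.132,-0.2,-0.008,1,-0.386,-0.132,-0.36,-0.008,1,-0.386,-0.132,-0.36,-0.008]'

```text
t: 3.25
tcp_pos: [0.4938, 0.1732, 0.1806]
tool_rot: [-0.151, 0.989, -0.0, -0.002]
force: [0.4, 0.6, -0.2]
finger_gap: 1.003
gripper_force: 0.0
```

Call:
step_arm --moves '[0,0,0,0,0,0,0,0,0,0,0,0,0,0,0,0,0,0,0,0,0,0,0,0,0,0,0,0,0,0]' --grip_force 50

```text
t: 4.0
tcp_pos: [0.4945, 0.1738, 0.1832]
tool_rot: [-0.152, 0.988, -0.0, 0.001]
force: [-1.7, -0.0, 5.4]
finger_gap: 0.391
gripper_force: 49.9
```

Call:
step_arm --moves '[0,0,0,0.1,0,0,0,0,0.3,0,0,0,0,0.5,0,0,0,0,0.5,0,0,0,0,0.5,0]'

```text
t: 4.62
tcp_pos: [0.4927, 0.1735, 0.2809]
tool_rot: [-0.152, 0.988, 0.0, -0.001]
force: [-0.1, -0.4, -3.0]
finger_gap: 0.395
gripper_force: 51.0
```

```bash
cat > hold.py <<'E'
from h import *
import sys
st=manip.sense(); s=manip.snapshot("wrist"); 
cv2.imwrite(f"pics/{sys.argv[1]}.png",s["color"])
M=np.array(s["mount"]); h,w=s["z_map"].shape; v,u=np.mgrid[:h,:w]
P=rays(s,np.c_[u.ravel(),v.ravel()])*s["z_map"].reshape(-1,1); T=P@M[:3,:3].T+M[:3,3]
print(st["t"],st["tcp_pos"],st["q"],st["force"],st["ft_torque"])
np.save("/tmp/%s.npy"%sys.argv[1],T.reshape(h,w,3))
m=(abs(T[:,0])<.025)&(abs(T[:,1])<.02)&(T[:,2]>.09)&(T[:,2]<.2)
print(m.sum())
for a in np.arange(.09,.2,.008):
    k=m&(T[:,2]>a)&(T[:,2]<a+.008)
    if k.sum()<20: continue
    x,y=T[k,0]*1000,T[k,1]*1000
    print(round(a,3),k.sum(),"y %.1f %.1f"%tuple(np.percentile(y,[2,98])),"x-profile",[ (b,round(float(np.median(x[abs(y-b)<1])),1)) for b in range(-9,10,2) if (abs(y-b)<1).sum()>3])
print("max z",np.percentile(T[m,2],99))
E
python3 hold.py w3
```

```text
4.625 [0.49265739 0.17349293 0.28085125] [ 1.24471865e-01  4.21900001e-01  1.71241225e+00 -6.89220432e-05
  1.00989546e+00 -1.75106645e+00] [-0.06624788 -0.37602947 -2.96404464] [ 0.05425097 -0.01733677  0.04897849]
1152
0.098 131 y -4.6 6.8 x-profile [(-5, 7.2), (-3, 8.1), (-1, 8.4), (1, 8.4), (3, 8.2), (5, 8.3), (7, 7.2)]
0.106 151 y -6.4 8.6 x-profile [(-7, 3.2), (-5, 5.9), (-3, 8.2), (-1, 8.3), (1, 8.3), (3, 8.2), (5, 8.2), (7, 6.2), (9, 3.5)]
0.114 147 y -7.8 10.0 x-profile [(-7, 2.0), (-5, 5.7), (-3, 8.2), (-1, 8.2), (1, 8.3), (3, 8.2), (5, 8.1), (7, 6.7), (9, 3.1)]
0.122 152 y -7.5 10.4 x-profile [(-7, 2.2), (-5, 5.2), (-3, 8.2), (-1, 8.1), (1, 8.2), (3, 8.2), (5, 8.2), (7, 6.6), (9, 3.5)]
0.13 127 y -7.5 10.2 x-profile [(-7, 1.7), (-5, 5.5), (-3, 8.1), (-1, 8.2), (1, 8.1), (3, 8.0), (5, 8.2), (7, 6.5), (9, 3.1)]
0.138 111 y -7.5 10.5 x-profile [(-7, 1.7), (-5, 5.2), (-3, 7.9), (-1, 8.2), (1, 8.0), (3, 8.1), (5, 8.2), (7, 6.9), (9, 3.6)]
0.146 105 y -7.6 10.4 x-profile [(-7, 1.1), (-5, 4.8), (-3, 8.1), (-1, 8.0), (1, 8.1), (3, 8.1), (5, 8.1), (7, 6.8), (9, 3.6)]
0.154 91 y -7.4 10.6 x-profile [(-7, 1.9), (-5, 5.4), (-3, 7.9), (-1, 8.2), (1, 8.1), (3, 8.1), (5, 8.1), (7, 6.6), (9, 3.2)]
0.162 92 y -7.1 10.9 x-profile [(-7, 1.2), (-5, 4.8), (-3, 8.0), (-1, 8.0), (1, 8.1), (3, 8.1), (5, 8.1), (7, 7.5), (9, 3.9)]
0.17 35 y -5.9 10.8 x-profile [(-3, 7.9), (-1, 8.0), (7, 7.6), (9, 3.6)]
max z 0.17252998148612161
```

View pics/w3.png

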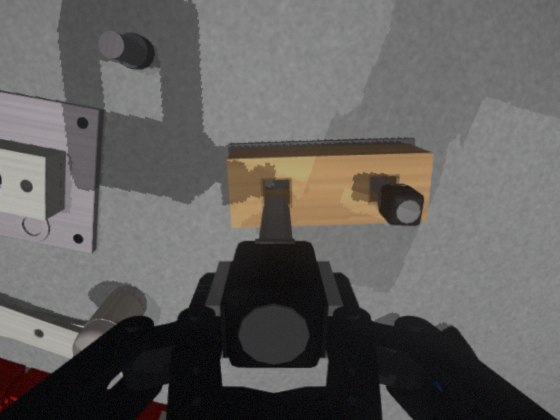

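The key sits upright in the grip with a shank flat facing tool x. The picture shows the shank at (277,210) over hole_a.

Call:
step_arm --moves '[0,0.1,-0.2,0,-0.02,0,0.2,-0.45,0,-0.04,0,0.35,-0.7,0,-0.06,0,0.48,-0.9,0,-0.073,0,0.48,-1,0,-0.073]'

```text
t: 5.3
tcp_pos: [0.5909, -0.029, 0.2796]
tool_rot: [-0.036, 0.999, 0.0, -0.001]
force: [-1.1, 0.9, -2.9]
finger_gap: 0.394
gripper_force: 51.1
```

Call:
step_arm --moves '[0,0,-0.2,-0.05,0,0,0,-0.31,-0.14,0,0,0,-0.31,-0.14,0,0,0,-0.31,-0.14,0,0,0,-0.31,-0.14,0]'

```text
t: 5.92
tcp_pos: [0.5898, -0.0871, 0.2541]
tool_rot: [-0.038, 0.999, 0.0, 0.0]
force: [-0.4, 0.1, -2.1]
finger_gap: 0.393
gripper_force: 51.1
```

```bash
cat > look.py <<'E'
from h import *
import sys
from scipy.optimize import least_squares
st=manip.sense(); s=manip.snapshot("wrist")
M=np.array(s["mount"]); h,w=s["z_map"].shape; v,u=np.mgrid[:h,:w]
T=(rays(s,np.c_[u.ravel(),v.ravel()])*s["z_map"].reshape(-1,1)@M[:3,:3].T+M[:3,3]).reshape(h,w,3)
R=Ro.from_quat(st["tool_rot"]).as_matrix(); X=T@R.T+st["tcp_pos"]
print(st["t"],st["tcp_pos"],R.round(4),st["q"][[0,5]],st["force"],st["ft_torque"])
k=(abs(T[...,0])<.02)&(abs(T[...,1])<.02)&(T[...,2]>.1)&(T[...,2]<.19); print("tip z",np.percentile(T[k][:,2],[95,99,99.8]))
k&=T[...,2]>.12; a=T[k]; print("shank y",np.percentile(a[:,1],[2,98]),"flat x",np.median(a[abs(a[:,1]-np.median(a[:,1]))<.003,0]))
z=X[...,2]; r=np.hypot(X[...,0]-.564,X[...,1]+.09)<.04
bar=np.median(z[r&(abs(z-.046)<.003)]); hh=z-bar+.046; print("bar",bar)
m=r&(hh>.026)&(hh<.0375)&(np.hypot(X[...,0]-.564,X[...,1]+.091)<.013)
n,l,A,c=cv2.connectedComponentsWithStats(cv2.medianBlur(m.astype(np.uint8),3)); l=l==1+np.argmax(A[1:,4])
c=max(cv2.findContours(l.astype(np.uint8),cv2.RETR_EXTERNAL,cv2.CHAIN_APPROX_NONE)[0],key=len).reshape(-1,2)
P=plane(s,st,c,bar-.003)[:,:2]*1000
o=P.mean(0)
def f(p):
    d=P-p[:2]; th=np.arctan2(d[:,1],d[:,0])-p[2]; q=np.mod(th,np.pi/3)-np.pi/6
    return np.hypot(*d.T)*np.cos(q)-p[3]
q=least_squares(f,[*o,.6,8],loss="soft_l1",f_scale=.2).x; print("socket",q[:2],"vertex",np.degrees(q[2])%60,"apothem",q[3],l.sum())
print("socket in tool mm",(R.T@(np.r_[q[:2]/1000,bar-.003]-st["tcp_pos"]))*1000)
cv2.imwrite(f"pics/{sys.argv[1]}.png",s["color"])
E
python3 look.py w4
```

```text
5.925 [ 0.58979346 -0.08713787  0.25412337] [[-9.971e-01 -7.670e-02  2.000e-04]
 [-7.670e-02  9.971e-01  4.000e-04]
 [-2.000e-04  3.000e-04 -1.000e+00]] [-0.33410932 -1.98195999] [-0.38050856  0.09870729 -2.09869744] [0.00061114 0.01899343 0.00195405]
tip z [0.16799181 0.17286702 0.17378127]
shank y [-0.00737435  0.01073707] flat x 0.008236637560063362
bar 0.04535336020862121
socket [563.53836656 -91.0162104 ] vertex 34.46212042141649 apothem 7.702699260020263 361
socket in tool mm [ 26.5263428   -1.92293329 211.76298716]
```

View pics/w4.png

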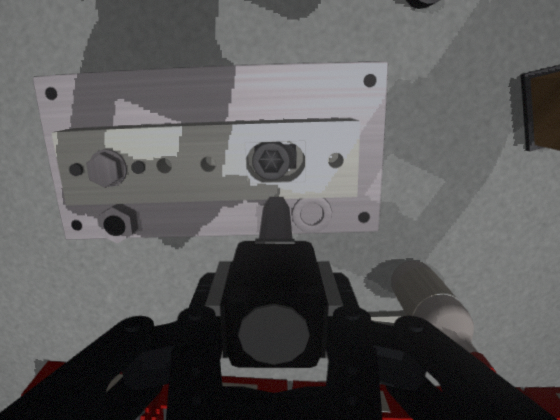

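The picture shows the socket at (270,160) and the shank's tip at (276,200). I'll take one more look with the tip lower, so both stand at the same depth.

Call:
step_arm --moves '[0,0,-0.02,-0.06,0,0,0,-0.02,-0.11,0,0,0,-0.02,-0.11,0,0,0,-0.02,-0.11,0,0,0,-0.02,-0.11,0]'

```text
t: 6.6
tcp_pos: [0.59, -0.0924, 0.2322]
tool_rot: [-0.038, 0.999, -0.0, 0.0]
force: [0.5, -0.8, -3.3]
finger_gap: 0.398
gripper_force: 51.1
```

```bash
python3 look.py w5; python3 hold.py w5b | tail -8; python3 - <<'E'
import cv2; a=cv2.imread('pics/w5.png')[100:260,180:380]; cv2.imwrite('pics/w5c.png',cv2.resize(a,(750,600),interpolation=2))
E
```

```text
6.6 [ 0.59001326 -0.09243365  0.23217902] [[-9.972e-01 -7.530e-02  6.000e-04]
 [-7.530e-02  9.972e-01 -2.000e-04]
 [-6.000e-04 -3.000e-04 -1.000e+00]] [-0.34235333 -1.98853531] [ 0.49974818 -0.79404298 -3.30706167] [-0.01476167  0.03072928 -0.03302698]
tip z [0.18921188 0.18985596 0.18998046]
shank y [-0.01917656  0.01851919] flat x 0.008229483511762323
bar 0.04533068383412395
socket [563.54226213 -90.97055855] vertex 33.91480258241397 apothem 7.682916673776657 412
socket in tool mm [ 26.40306742   3.50390218 189.83110213]
0.146 106 y -7.4 10.6 x-profile [(-7, 1.3), (-5, 4.9), (-3, 8.0), (-1, 8.3), (1, 8.1), (3, 8.2), (5, 8.3), (7, 6.9), (9, 3.7)]
0.154 89 y -7.1 10.7 x-profile [(-7, 1.3), (-5, 4.3), (-3, 7.9), (-1, 8.3), (1, 8.2), (3, 8.2), (5, 8.2), (7, 7.8), (9, 4.1)]
0.162 87 y -7.4 11.0 x-profile [(-7, 1.1), (-5, 4.9), (-3, 7.6), (-1, 8.2), (1, 8.2), (3, 8.2), (5, 8.3), (7, 7.8), (9, 4.0)]
0.17 41 y -6.4 11.3 x-profile [(-5, 4.2), (-1, 8.1), (1, 8.1), (5, 8.1), (7, 7.7), (9, 3.7)]
0.178 112 y -19.9 19.3 x-profile [(-9, 0.4), (9, 7.4)]
0.186 1389 y -19.5 18.7 x-profile [(-9, 8.6), (-7, 10.4), (-5, 11.9), (-3, 13.2), (-1, 10.4), (1, 11.3), (3, 11.4), (5, 9.8), (7, 11.2), (9, 10.0)]
0.194 157 y -15.7 18.9 x-profile [(-9, 12.4), (-7, 10.8), (-5, 22.6), (-3, 14.0), (-1, 17.4), (1, 17.1), (3, 17.1), (5, 17.0), (7, 17.2), (9, 18.6)]
max z 0.19934481658340636
```

View pics/w5c.png

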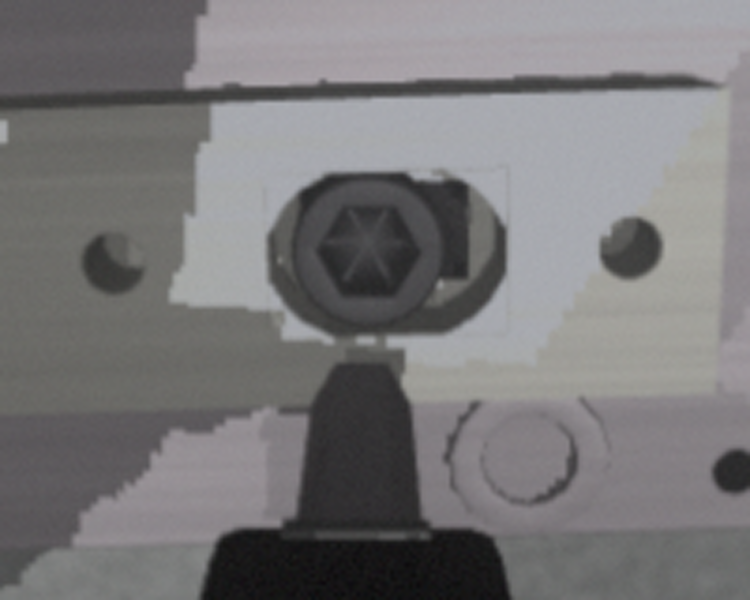

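Call:
step_arm --moves '[0,-0.06,-0.003,0,0,0,-0.132,-0.003,0,0,0,-0.132,-0.003,0,0,0,-0.132,-0.003,0,0,0,-0.132,-0.003,-0.03,0,0,-0.132,-0.003,-0.05,0,0,-0.132,-0.003,-0.05,0,0,-0.132,-0.003,-0.05,0]'

```text
t: 7.7
tcp_pos: [0.5635, -0.093, 0.2218]
tool_rot: [-0.038, 0.999, 0.0, -0.0]
force: [-0.0, -1.3, -2.4]
finger_gap: 0.393
gripper_force: 51.2
```

Call:
step_arm --moves '[0,0,0,-0.01,0,0,0,0,-0.015,0,0,0,0,-0.02,0,0,0,0,-0.02,0]'

```text
t: 8.2
tcp_pos: [0.5634, -0.093, 0.2178]
tool_rot: [-0.038, 0.999, 0.0, -0.0]
force: [-0.7, 0.0, -2.8]
finger_gap: 0.39
gripper_force: 51.2
```

Call:
step_arm --moves '[0,0,0,-0.005,0,0,0,0,-0.01,0,0,0,0,-0.01,0,0,0,0,-0.01,0]'

```text
t: 8.7
tcp_pos: [0.5635, -0.093, 0.2161]
tool_rot: [-0.038, 0.999, -0.0, 0.0]
force: [0.4, -0.1, -1.5]
finger_gap: 0.393
gripper_force: 51.3
```

Call:
step_arm --moves '[0,0,0,-0.005,0,0,0,0,-0.01,0,0,0,0,-0.01,0]'

```text
t: 9.07
tcp_pos: [0.5637, -0.093, 0.2138]
tool_rot: [-0.038, 0.999, -0.0, 0.0]
force: [0.2, -0.4, -3.4]
finger_gap: 0.394
gripper_force: 51.2
```

Call:
step_arm --moves '[0,0,0,-0.005,0,0,0,0,-0.01,0,0,0,0,-0.01,0]'

```text
t: 9.45
tcp_pos: [0.5636, -0.093, 0.2119]
tool_rot: [-0.038, 0.999, -0.0, 0.0]
force: [2.2, -0.3, -3.4]
finger_gap: 0.392
gripper_force: 51.2
```

Call:
step_arm --moves '[0,0,0,-0.005,0,0,0,0,-0.005,0,0,0,0,-0.005,0]'

```text
t: 9.82
tcp_pos: [0.5635, -0.093, 0.2109]
tool_rot: [-0.038, 0.999, -0.0, 0.0]
force: [1.0, 0.9, -3.1]
finger_gap: 0.395
gripper_force: 51.2
```

```bash
cat > q.py <<'E'
from station import manip
import numpy as np
s=manip.sense(); print(round(s["t"],2),s["tcp_pos"].round(4),"F",s["force"].round(2),"M",s["ft_torque"].round(3),"q6",s["q"][[0,5]].round(3))
E
python3 q.py
```

```text
9.82 [ 0.5635 -0.093   0.2109] F [ 1.04  0.87 -3.14] M [ 0.048 -0.507  0.006] q6 [-0.359 -2.005]
```

Call:
step_arm --moves '[0,0.002,0,0,-0.02,0,0.002,0,0,-0.04,0,0.002,0,0,-0.06,0,0.002,0,0,-0.08,0,0.002,0,0,-0.1,0,0.002,0,0,-0.1,0,0.002,0,0,-0.1]'

```text
t: 10.7
tcp_pos: [0.5636, -0.093, 0.2108]
tool_rot: [0.119, 0.993, -0.0, -0.0]
force: [1.0, -0.3, -2.7]
finger_gap: 0.394
gripper_force: 51.2
```

```bash
python3 q.py
```

```text
10.7 [ 0.5636 -0.093   0.2108] F [ 1.02 -0.34 -2.7 ] M [-0.118 -0.342  0.091] q6 [-0.359 -1.692]
```

Call:
step_arm --moves '[0,0,0.001,0,-0.04,0,-0.001,0.001,0,-0.08,0,-0.002,0.002,0,-0.12,0,-0.003,0.002,0,-0.16,0,-0.0035,0.003,0,-0.2,0,-0.0035,0.003,0,-0.2,0,-0.0035,0.003,0,-0.2]'

```text
t: 11.58
tcp_pos: [0.5628, -0.0926, 0.2107]
tool_rot: [0.419, 0.908, -0.0, -0.0]
force: [0.5, -1.4, -3.5]
finger_gap: 0.389
gripper_force: 51.1
```

```bash
python3 q.py
```

```text
11.57 [ 0.5628 -0.0926  0.2107] F [ 0.47 -1.45 -3.54] M [-0.548 -0.135  0.015] q6 [-0.359 -1.064]
```

Call:
step_arm --moves '[0,-0.001,0,0,-0.04,0,-0.002,0,0,-0.08,0,-0.003,0.001,0,-0.12,0,-0.004,0.002,0,-0.16,0,-0.004,0.002,0,-0.2,0,-0.004,0.002,0,-0.2,0,-0.004,0.002,0,-0.2]'

```text
t: 12.45
tcp_pos: [0.562, -0.092, 0.2106]
tool_rot: [0.679, 0.734, -0.0, -0.0]
force: [1.0, -2.1, -7.0]
finger_gap: 0.394
gripper_force: 50.9
```

```bash
cat > q.py <<'E'
from station import manip
import numpy as np
from scipy.spatial.transform import Rotation as Ro
s=manip.sense(); R=Ro.from_quat(s["tool_rot"]).as_matrix(); F=s["ft_torque"]/.17; F=np.array([-F[1],F[0]])
print(round(s["t"],2),s["tcp_pos"].round(4),"F",s["force"].round(2),"M",s["ft_torque"].round(3),"q6",s["q"][[0,5]].round(3))
print("turned",round(s["q"][5]-s["q"][0]+2.005-.359,3),"tip F world",F.round(1),"tool",(R[:2,:2].T@F).round(1),"toolx",R[:2,0].round(3),"tooly",R[:2,1].round(3))
E
python3 q.py
```

```text
12.45 [ 0.562  -0.092   0.2106] F [ 0.96 -2.11 -6.97] M [-0.488 -0.149 -0.006] q6 [-0.358 -0.436]
turned 1.568 tip F world [ 0.9 -2.9] tool [-2.9  0.7] toolx [-0.078  0.997] tooly [0.997 0.078]
```

Call:
step_arm --moves '[0,0,-0.002,-0.002,-0.05,0,0,-0.001,-0.003,-0.1,0,0,0.001,-0.003,-0.15,0,0,0.002,-0.003,-0.2,0,0,0.004,-0.004,-0.25,0,0,0.004,-0.004,-0.25]'

```text
t: 13.2
tcp_pos: [0.5619, -0.091, 0.2102]
tool_rot: [0.908, 0.419, -0.0, -0.0]
force: [-1.4, -0.5, -3.9]
finger_gap: 0.392
gripper_force: 51.1
```

```bash
python3 q.py
```

```text
13.2 [ 0.5619 -0.091   0.2102] F [-1.38 -0.49 -3.86] M [-0.353  0.106 -0.008] q6 [-0.357  0.35 ]
turned 2.353 tip F world [-0.6 -2.1] tool [-2.   0.9] toolx [0.649 0.76 ] tooly [ 0.76  -0.649]
```

Call:
step_arm --moves '[0,0,0.001,-0.001,-0.05,0,0.001,0.002,-0.001,-0.1,0,0.002,0.003,-0.001,-0.15,0,0.003,0.005,-0.001,-0.2,0,0.0035,0.0055,-0.001,-0.22,0,0.0035,0.0055,-0.001,-0.22]'

```text
t: 13.95
tcp_pos: [0.5626, -0.09, 0.2099]
tool_rot: [0.996, 0.087, -0.001, -0.0]
force: [-1.7, -1.6, -3.2]
finger_gap: 0.39
gripper_force: 51.2
```

```bash
python3 q.py
```

```text
13.95 [ 0.5626 -0.09    0.2099] F [-1.74 -1.61 -3.22] M [-0.369  0.18   0.068] q6 [-0.355  1.043]
turned 3.043 tip F world [-1.1 -2.2] tool [-1.4  2. ] toolx [0.985 0.173] tooly [ 0.173 -0.985]
```

Call:
step_arm --moves '[0,0,0,0,-0.02,0,0,-0.001,0,-0.04,0,0,-0.001,0,-0.04]'

```text
t: 14.32
tcp_pos: [0.5627, -0.09, 0.2099]
tool_rot: [1.0, 0.023, -0.0, -0.0]
force: [-0.9, -0.2, -2.8]
finger_gap: 0.389
gripper_force: 51.3
```

```bash
python3 q.py
```

```text
14.32 [ 0.5627 -0.09    0.2099] F [-0.94 -0.19 -2.82] M [-0.119  0.174  0.059] q6 [-0.355  1.169]
turned 3.17 tip F world [-1.  -0.7] tool [-1.1  0.6] toolx [0.999 0.047] tooly [ 0.047 -0.999]
```

Call:
step_arm --moves '[0,0.001,0,0,-0.015,0,0.001,0,0,-0.03,0,0.001,0,0,-0.03]'

```text
t: 14.7
tcp_pos: [0.5629, -0.09, 0.2099]
tool_rot: [1.0, -0.024, -0.0, -0.0]
force: [0.1, -0.2, -2.0]
finger_gap: 0.394
gripper_force: 51.4
```

```bash
python3 q.py
```

```text
14.7 [ 0.5629 -0.09    0.2099] F [ 0.07 -0.16 -2.  ] M [-0.071  0.186  0.069] q6 [-0.355  1.264]
turned 3.264 tip F world [-1.1 -0.4] tool [-1.1  0.5] toolx [ 0.999 -0.048] tooly [-0.048 -0.999]
```

Call:
step_arm --moves '[0,0,0,-0.001,-0.013,0,0,0,-0.001,-0.025,0,0,0,-0.001,-0.025]'

```text
t: 15.08
tcp_pos: [0.563, -0.09, 0.2098]
tool_rot: [0.998, -0.063, -0.0, -0.0]
force: [-1.0, -0.1, -1.4]
finger_gap: 0.393
gripper_force: 51.4
```

```bash
python3 q.py
```

```text
15.07 [ 0.563  -0.09    0.2098] F [-0.95 -0.11 -1.39] M [0.044 0.265 0.086] q6 [-0.355  1.343]
turned 3.343 tip F world [-1.6  0.3] tool [-1.6 -0.1] toolx [ 0.992 -0.126] tooly [-0.126 -0.992]
```

Call:
step_arm --moves '[0,0.001,0,0,-0.013,0,0.001,0,0,-0.025,0,0.001,0,0,-0.025]'

```text
t: 15.45
tcp_pos: [0.5631, -0.09, 0.2097]
tool_rot: [0.995, -0.103, -0.0, -0.0]
force: [-1.2, 0.2, -1.6]
finger_gap: 0.393
gripper_force: 51.5
```

```bash
python3 q.py
```

```text
15.45 [ 0.5631 -0.09    0.2097] F [-1.17  0.19 -1.61] M [0.191 0.281 0.071] q6 [-0.355  1.422]
turned 3.422 tip F world [-1.7  1.1] tool [-1.8 -0.8] toolx [ 0.979 -0.204] tooly [-0.204 -0.979]
```

Call:
step_arm --moves '[0,0,0.001,0,-0.013,0,0,0.001,0,-0.025,0,0,0.001,0,-0.025]'

```text
t: 15.82
tcp_pos: [0.5632, -0.0899, 0.2097]
tool_rot: [0.99, -0.142, -0.0, -0.0]
force: [-1.7, 1.0, -1.6]
finger_gap: 0.398
gripper_force: 51.4
```

```bash
python3 q.py
```

```text
15.82 [ 0.5632 -0.0899  0.2097] F [-1.69  0.99 -1.64] M [0.092 0.295 0.099] q6 [-0.354  1.501]
turned 3.501 tip F world [-1.7  0.5] tool [-1.8 -0. ] toolx [ 0.96 -0.28] tooly [-0.28 -0.96]
```

Call:
step_arm --moves '[0,0,0.001,0,-0.01,0,0,0.001,0,-0.02,0,0,0.001,0,-0.02]'

```text
t: 16.2
tcp_pos: [0.5633, -0.0898, 0.2097]
tool_rot: [0.985, -0.174, -0.0, -0.0]
force: [-1.6, 1.0, -1.0]
finger_gap: 0.394
gripper_force: 51.4
```

```bash
python3 q.py
```

```text
16.2 [ 0.5633 -0.0898  0.2097] F [-1.61  1.01 -0.96] M [0.09  0.354 0.038] q6 [-0.354  1.566]
turned 3.566 tip F world [-2.1  0.5] tool [-2.1  0.2] toolx [ 0.94  -0.342] tooly [-0.342 -0.94 ]
```

Call:
step_arm --moves '[0,-0.001,0,-0.001,-0.01,0,-0.001,0,-0.001,-0.02,0,-0.001,0,-0.001,-0.02]'

```text
t: 16.58
tcp_pos: [0.5633, -0.0899, 0.2096]
tool_rot: [0.979, -0.205, 0.0, -0.0]
force: [-1.2, 0.1, -0.4]
finger_gap: 0.389
gripper_force: 51.5
```

```bash
python3 q.py
```

```text
16.57 [ 0.5633 -0.0899  0.2096] F [-1.21  0.09 -0.38] M [0.199 0.256 0.091] q6 [-0.354  1.629]
turned 3.629 tip F world [-1.5  1.2] tool [-1.8 -0.5] toolx [ 0.916 -0.4  ] tooly [-0.4   -0.916]
```

Call:
step_arm --moves '[0,0,0,0,-0.01,0,0,0,0,-0.02,0,0,0,0,-0.02]'

```text
t: 16.95
tcp_pos: [0.5634, -0.0899, 0.2096]
tool_rot: [0.972, -0.235, 0.0, -0.0]
force: [0.1, 1.5, -0.3]
finger_gap: 0.392
gripper_force: 51.6
```

```bash
python3 q.py
```

```text
16.95 [ 0.5634 -0.0899  0.2096] F [ 0.1   1.54 -0.32] M [0.254 0.161 0.17 ] q6 [-0.354  1.691]
turned 3.691 tip F world [-0.9  1.5] tool [-1.5 -0.9] toolx [ 0.889 -0.457] tooly [-0.457 -0.889]
```

Call:
step_arm --moves '[0,0,0,0,0,0,0,0,0,0]'

```text
t: 17.2
tcp_pos: [0.5633, -0.0899, 0.2096]
tool_rot: [0.972, -0.235, 0.0, -0.0]
force: [-0.7, 0.1, 0.8]
finger_gap: 0.394
gripper_force: 51.6
```

```bash
python3 q.py
```

```text
17.2 [ 0.5633 -0.0899  0.2096] F [-0.68  0.1   0.81] M [0.276 0.151 0.187] q6 [-0.354  1.691]
turned 3.691 tip F world [-0.9  1.6] tool [-1.5 -1. ] toolx [ 0.89  -0.457] tooly [-0.457 -0.89 ]
```

Call:
step_arm --moves '[0,0,0,0,-0.01,0,0,0,0,-0.01]'

```text
t: 17.45
tcp_pos: [0.5633, -0.0899, 0.2096]
tool_rot: [0.968, -0.25, 0.0, -0.0]
force: [-0.3, 0.7, 1.4]
finger_gap: 0.388
gripper_force: 51.6
```

```bash
python3 q.py
```

```text
17.45 [ 0.5633 -0.0899  0.2096] F [-0.34  0.73  1.39] M [0.281 0.015 0.192] q6 [-0.354  1.723]
turned 3.723 tip F world [-0.1  1.7] tool [-0.9 -1.4] toolx [ 0.875 -0.485] tooly [-0.485 -0.875]
```

The torque rose to 0.19 N m and kept rising on small further turns, so the screw is home. I'll back off within the lash and lift straight out.

Call:
step_arm --moves '[0,0,0,0,0.01,0,0,0,0,0.02,0,0,0,0.01,0.02,0,0,0,0.03,0.02,0,0,0,0.06,0.02,0,0,0,0.2,0.02,0,0,0,0.42,0.02,0,0,0,0.42,0.02]'

```text
t: 18.45
tcp_pos: [0.5652, -0.0907, 0.2983]
tool_rot: [0.976, -0.22, 0.005, 0.001]
force: [-0.1, -0.2, -3.1]
finger_gap: 0.389
gripper_force: 53.1
```

```bash
python3 q.py; python3 hold.py w6 | tail -8
```

```text
18.45 [ 0.5652 -0.0907  0.2983] F [-0.12 -0.23 -3.13] M [-0.028  0.004  0.058] q6 [-0.354  1.66 ]
turned 3.66 tip F world [-0.  -0.2] tool [0.1 0.2] toolx [ 0.903 -0.429] tooly [-0.429 -0.903]
0.122 146 y -8.9 9.2 x-profile [(-9, 2.5), (-7, 5.8), (-5, 9.1), (-3, 9.5), (-1, 9.6), (1, 9.5), (3, 9.6), (5, 9.0), (7, 5.7), (9, 2.7)]
0.13 127 y -8.9 9.0 x-profile [(-9, 2.4), (-7, 5.0), (-5, 8.9), (-3, 9.5), (-1, 9.4), (1, 9.6), (3, 9.5), (5, 9.2), (7, 5.4), (9, 2.6)]
0.138 114 y -8.7 9.2 x-profile [(-9, 2.2), (-7, 5.7), (-5, 8.9), (-3, 9.5), (-1, 9.6), (1, 9.5), (3, 9.5), (5, 9.3), (7, 6.2), (9, 2.4)]
0.146 108 y -8.8 9.2 x-profile [(-9, 2.4), (-7, 5.1), (-5, 8.8), (-3, 9.5), (-1, 9.4), (1, 9.4), (3, 9.4), (5, 9.2), (7, 5.8), (9, 2.6)]
0.154 87 y -8.1 9.3 x-profile [(-7, 4.0), (-5, 8.2), (-3, 9.5), (-1, 9.5), (1, 9.5), (3, 9.5), (5, 9.3), (7, 6.2), (9, 3.0)]
0.162 95 y -8.7 9.7 x-profile [(-9, 2.4), (-7, 5.3), (-5, 8.3), (-3, 9.3), (-1, 9.5), (1, 9.4), (3, 9.4), (5, 9.2), (7, 6.1), (9, 2.6)]
0.17 32 y -8.6 9.3 x-profile [(-7, 5.4), (3, 9.3), (7, 6.1), (9, 2.9)]
max z 0.17244963816608203
```

Call:
step_arm --moves '[0,-0.05,0.15,0,0.04,0,-0.1,0.35,0,0.08,0,-0.15,0.55,0,0.12,0,-0.2,0.7,0,0.16,0,-0.25,0.85,0,0.2,0,-0.3,0.95,0,0.238]'

```text
t: 19.25
tcp_pos: [0.5015, 0.1013, 0.2922]
tool_rot: [0.988, 0.154, -0.002, -0.0]
force: [-0.1, 0.7, -3.0]
finger_gap: 0.388
gripper_force: 53.0
```

Call:
step_arm --moves '[0,-0.03,0.2,0,0,0,-0.053,0.37,0,0,0,-0.053,0.377,0,0,0,-0.053,0.377,0,0,0,-0.053,0.377,0,0]'

```text
t: 19.88
tcp_pos: [0.4926, 0.1746, 0.2931]
tool_rot: [0.989, 0.151, -0.001, 0.0]
force: [0.0, -0.1, -3.3]
finger_gap: 0.392
gripper_force: 52.8
```

```bash
python3 q.py; python3 hold.py w7 | tail -4; python3 - <<'E'
from h import *
st=manip.sense()
for n in ("scene","side"):
    s=manip.snapshot(n); X=cloud(s); hsv=cv2.cvtColor(s["color"],cv2.COLOR_BGR2HSV); 
    wood=(hsv[...,0]>8)&(hsv[...,0]<25)&(hsv[...,1]>90)&(abs(X[...,2]-.06)<.004)&(np.hypot(X[...,0]-.48,X[...,1]-.218)<.12)
    print(n,cv2.minAreaRect((X[wood][:,:2]*1000).astype(np.float32)))
    m=(np.hypot(X[...,0]-.494,X[...,1]-.176)<.018)&(X[...,2]<.055)&(X[...,2]>.0)
    P=X[m]; print(len(P), plane(s,None,np.argwhere(m)[:,::-1],.06)[:,:2].min(0) if len(P) else 0, plane(s,None,np.argwhere(m)[:,::-1],.06)[:,:2].max(0) if len(P) else 0)
s=manip.snapshot("scene"); f,R,t=cam(s); c=R@np.array([.49,.18,.1])+t; u,v=(c[:2]/c[2]*f+[s["cx"],s["cy"]]).astype(int)
cv2.imwrite("pics/s7.png",cv2.resize(s["color"][v-70:v+70,u-70:u+70],(600,600),interpolation=2))
E
```

```text
19.88 [0.4926 0.1746 0.2931] F [ 0.   -0.11 -3.31] M [ 0.013 -0.009  0.022] q6 [0.127 1.394]
turned 2.913 tip F world [0.1 0.1] tool [ 0.1 -0.1] toolx [0.954 0.299] tooly [ 0.299 -0.954]
0.154 95 y -8.1 9.8 x-profile [(-7, 4.9), (-5, 8.6), (-3, 9.9), (-1, 10.0), (1, 10.0), (3, 9.9), (5, 10.1), (7, 7.2), (9, 3.6)]
0.162 87 y -8.2 10.2 x-profile [(-7, 4.4), (-5, 8.3), (-3, 9.8), (-1, 9.9), (1, 9.9), (3, 10.1), (5, 10.0), (7, 7.9), (9, 4.4)]
0.17 32 y -7.4 9.3 x-profile [(-5, 7.3), (3, 9.7), (5, 9.8), (7, 7.8)]
max z 0.1720909019818079
scene ((479.6300048828125, 218.66502380371094), (62.994632720947266, 170.20840454101562), 19.45579719543457)
65 [0.48340374 0.16501251] [0.50645956 0.18880083]
side ((477.1941223144531, 216.4920654296875), (59.96112823486328, 170.63226318359375), 19.238182067871094)
41 [0.48167503 0.16209074] [0.50085845 0.18260978]
```

View pics/w7.png

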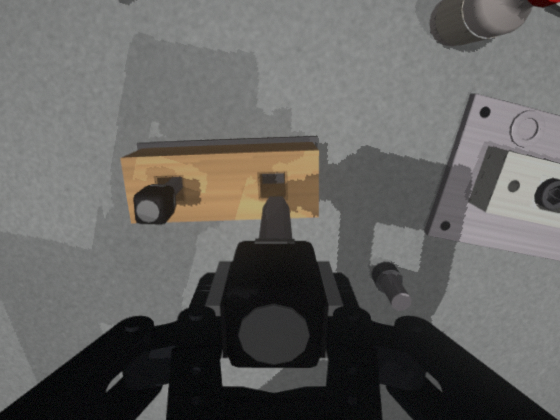

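The picture shows the empty hole at (272,186), with the tip beside it at (276,200). I'll cast that hole onto the rack's top plane.

```bash
python3 - <<'E'
from h import *
st=manip.sense(); s=manip.snapshot("wrist"); X=cloud(s,st)
m=(np.hypot(X[...,0]-.494,X[...,1]-.176)<.022)&(X[...,2]<.0565)&(X[...,2]>-.01)
n,l,A,c=cv2.connectedComponentsWithStats(cv2.medianBlur(m.astype(np.uint8),3)); i=1+np.argmax(A[1:,4]); print(A[i],c[i])
P=plane(s,st,np.argwhere(l==i)[:,::-1],.0593); print(cv2.minAreaRect((P[:,:2]*1000).astype(np.float32)))
R=Ro.from_quat(st["tool_rot"]).as_matrix(); print("tip",st["tcp_pos"]+R@[.0018,.0009,.177])
print((plane(s,st,[c[i]],.0593)))
E
```

```text
[260 174  26  25 587] [272.27597956 185.47529813]
((493.91650390625, 176.5589141845703), (21.548669815063477, 21.771638870239258), 17.99386215209961)
tip [0.49469854 0.1744966  0.11645169]
[[0.49436088 0.17688272 0.0593    ]]
```

Call:
step_arm --moves '[0,-0.004,0.0105,-0.1,0,0,-0.004,0.0105,-0.22,0,0,-0.004,0.0105,-0.25,0,0,-0.004,0.0105,-0.28,0,0,-0.004,0.0105,-0.32,0,0,-0.004,0.0105,-0.36,0,0,-0.004,0.0105,-0.36,0]'

```text
t: 21.0
tcp_pos: [0.4914, 0.1776, 0.221]
tool_rot: [0.988, 0.152, -0.001, -0.0]
force: [-0.4, -0.3, -2.7]
finger_gap: 0.392
gripper_force: 52.8
```

```bash
python3 q.py
```

```text
21.0 [0.4914 0.1776 0.221 ] F [-0.36 -0.35 -2.72] M [-0.04   0.002  0.019] q6 [0.133 1.399]
turned 2.912 tip F world [-0.  -0.2] tool [-0.1  0.2] toolx [0.954 0.3  ] tooly [ 0.3   -0.954]
```

In the hole, with no contact force. On down to just above the bottom.

Call:
step_arm --moves '[0,0,0,-0.06,0,0,0,0,-0.11,0,0,0,0,-0.15,0,0,0,0,-0.175,0,0,0,0,-0.18,0,0,0,0,-0.18,0]'

```text
t: 21.75
tcp_pos: [0.4919, 0.1777, 0.1856]
tool_rot: [0.988, 0.152, 0.0, 0.0]
force: [0.2, 0.1, -2.7]
finger_gap: 0.391
gripper_force: 53.0
```

```bash
python3 q.py
```

```text
21.75 [0.4919 0.1777 0.1856] F [ 0.16  0.13 -2.66] M [ 0.001  0.002 -0.038] q6 [0.133 1.399]
turned 2.912 tip F world [-0.  0.] tool [-0. -0.] toolx [0.954 0.3  ] tooly [ 0.3   -0.954]
```

Call:
step_arm --moves '[0,0,0,-0.005,0,0,0,0,-0.01,0,0,0,0,-0.01,0]'

```text
t: 22.12
tcp_pos: [0.4918, 0.1776, 0.1835]
tool_rot: [0.988, 0.152, 0.0, 0.0]
force: [-0.3, 0.6, -4.1]
finger_gap: 0.396
gripper_force: 53.0
```

Call:
step_arm --moves '[0.5,0,0,0,0,0.6,0,0,0,0,0.8,0,0,0,0,0.9,0,0,0,0,0.9,0,0,0.05,0,0.9,0,0,0.2,0,0.9,0,0,0.5,0,0.9,0,0,0.6,0,0.9,0,0,0.6,0]'

```text
t: 23.25
tcp_pos: [0.4926, 0.1778, 0.3059]
tool_rot: [0.988, 0.152, 0.003, 0.0]
force: [0.1, -0.6, 0.4]
finger_gap: 0.898
gripper_force: 0.0
```

```bash
python3 - <<'E'
from h import *
st=manip.sense(); print(st["t"],st["tcp_pos"],st["finger_gap"],st["force"])
def rect(X,m,n):
    nn,l,a,c=cv2.connectedComponentsWithStats(m.astype(np.uint8)); 
    if nn<2: print(n,"none");return
    P=X[l==1+np.argmax(a[1:,4])]; print(n,len(P),cv2.minAreaRect((P[:,:2]*1000).astype(np.float32)),np.median(P[:,2]))
for n in("scene","side","wrist"):
    s=manip.snapshot(n); X=cloud(s,st); z=X[...,2]
    if n=="scene":cv2.imwrite("pics/end.png",s["color"])
    rect(X,(np.hypot(X[...,0]-.494,X[...,1]-.176)<.035)&(abs(z-.1505)<.004),n+" top")
    rect(X,(np.hypot(X[...,0]-.463,X[...,1]-.256)<.025)&(abs(z-.118)<.004),n+" small")
E
```

```text
23.25 [0.49261184 0.17780992 0.30590164] 0.8975627063629598 [ 0.112987   -0.59705384  0.35342639]
scene top 195 ((494.4645080566406, 175.94747924804688), (38.23336410522461, 32.82481384277344), 17.917186737060547) 0.15136792076911126
scene small 97 ((465.5831604003906, 260.11822509765625), (24.989177703857422, 22.243486404418945), 17.605327606201172) 0.11817017655430435
side top 162 ((492.42681884765625, 175.9990692138672), (34.98147964477539, 35.25438690185547), 18.747987747192383) 0.15136950254567869
side small 73 ((463.05413818359375, 258.5638732910156), (23.860322952270508, 20.644664764404297), 14.645089149475098) 0.11841024698209143
wrist top 1808 ((496.46673583984375, 179.0858154296875), (33.37258529663086, 33.74486541748047), 18.277069091796875) 0.15281345911894134
wrist small 883 ((466.6763610839844, 261.1250915527344), (24.337236404418945, 24.039878845214844), 14.634347915649414) 0.11975274385581215
```

View pics/end.png

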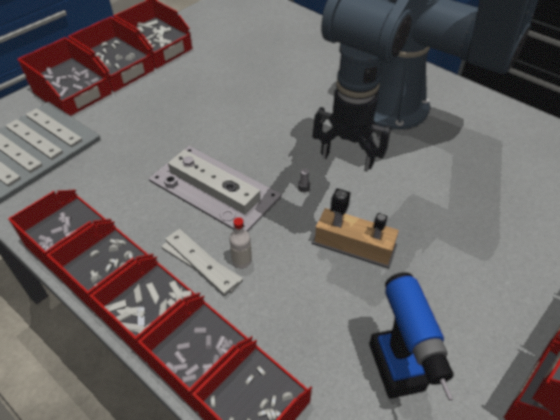

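The picture shows the driver back in its hole at (341,200), the thin driver at (380,222), and everything else where it started.

```bash
python3 -c "
from station import manip; print(manip.sign_off())"
```

```text
the job is handed in; nothing more can be done
None
```

The job is handed in. I turned the cap screw until torque climbed to about 0.19 N m, which I took as home, then stood the thick driver back in its rack hole and let go. The final picture shows everything else where it started, but the hand-in gave no verdict.

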